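Shut the drain, then open the gauge valve

ROBOT

A 6-joint arm with a two-finger parallel gripper is mounted at the origin on the work surface. World frame = base frame: x ahead of the robot, y to its left, z up, the work surface at z = 0. Lengths are in m, angles in rad, forces in N, time in s.
With the tool pointing down it reaches from about 0.325 to 0.775 m from the base axis. Payload 9.3 kg.
Tool frame: the origin (TCP) lies between the finger pads; the fingertips stand 22 mm ahead of it and the grasp point (between the pads) lies 3 mm ahead of it; z points along the fingers, y is the line along which they close (so a half turn about z gives the same grasp; the last joint's range is limited). The gripper opens to 85 mm and grips with 20 to 120 N. Pads are 22 mm wide; open, the fingers measure 114 mm over their backs; the gripper's body (76 mm by 85 mm) begins 54 mm behind the grasp point. The pads swing forward as they close: fully open they stand 13 mm farther back than shut.
Start: joints at [-1.386, 0.259, 0.021, 1.334, 0, 1.418], TCP at [0.182, -0.519, 0.253] pointing down, gripper open.
Joint ranges: [-3.04, 3.04], [-0.91, 1.82], [-1.04, 1.36], [-1.92, 1.95], [-1.52, 1.45], [-3.14, 3.14]. Speed limits (rad/s): [2.22, 2.22, 2.79, 3.14, 3.14, 3.14].

INTERFACE

Orientations are given as a unit quaternion [x, y, z, w].
In Python, from rig import robot gives the robot as it stands. The module is installed in compiled form; this text tells all that it offers.
- The arm moves only by the tool carry_out, never from a script. Its arguments are lists of equal length, an entry for each row: "delta_pos": the shift along the tool's x, y, z in mm, a list of three; "yaw": the turn about the tool's z in degrees. In form: {"delta_pos": [[dx, dy, dz], ...], "yaw": [yaw, ...]}. A call has 1 to 5 rows; each row shifts and turns the commanded pose from where the row before left it, along the tool's axes as they then stand; what a row does not reach is not made up. A row lasts 1/10 s, in which the tool goes at most 50 mm and 8.59 degrees, less where a joint would pass 70% of its speed; a pose out of reach is approached as far as the arm can. A call with a gripper value outside its range is refused whole. "jaw" is the closure, from 0 (fully open) to 1 (shut), set as the call begins (left out, the last holds). The fingers move at their own pace and stop on an object; "force" is the grip in N (left out, the last holds). Time passes only in rows, so rows that do not move let the fingers close. It gives the time, the measured TCP pose, the force, the opening and the grip force at its end, in the units of the state.
- robot.sense(): the state, without advancing time (a new reading comes with each control period).
- robot.grab_frame(name): name is "scene" or "top"; returns a dict with "color" (480x640x3 uint8, blue, green, red), "range_z" (480x640 float32, m along the optical axis (not along the pixel's ray), 0 where there is no reading), "fx", "fy", "cx", "cy" (pixels), "extrinsics" (4x4, takes a point from world to camera coordinates). Camera axes: x right, y up, looking along -z (the intrinsics and any distortion apply to the point x, -y, -z); pixel columns grow to the right and rows downward; lengths in m; the calibration is good to about 2 mm. A picture is of the moment at which its call begins.
- robot.sign_off(): hands the job in; it is judged then, once.
The state is a dict: "time": time; "q": joint angles; "qd": joint speeds; "effort": joint torques, N m; "ee_pos": TCP position; "tcp_rot": TCP orientation; "contact_force": force on the tool from outside, world axes, zero at the start; "wrist_torque": the same for the moment, N m; "finger_gap": finger opening in m; "grasp_force": force on a finger pad.
Only numpy, scipy, OpenCV 4.12 (cv2) and the standard library are available. Lean on these libraries where they do the work, as an engineer would, in place of code of your own. Each camera call takes 0.05 s, during which the arm holds its last target. There are 200 camera calls.

TASK

Get the rig ready for a pressure reading: with a fingertip, first push the lever of the valve that has the drain spout until it is fully shut, square across its pipe and against its stop; only then push the lever of the valve that has the round gauge until it is fully open, in line with its pipe. Push the levers from the side without pinching them between the fingers, leave both set that way, and leave the tools and other things lying about where they are.

Things in the scene. Friction and masses are not known exactly. Their poses are not given: they have to be found in the camera images.
- drain_unit: Drain valve, fixed. Plate 270 x 80 x 8 mm, x -115 to 155 mm; 25 mm steel pipe along x, 55 mm above the table; brass valve body, top 75 mm up. Origin on the table under the lever's pivot; z up; -x to the inlet, which rises from the table 90 mm away; +x to the outlet: a brass spout bent down over a small white bowl, 120 mm away.
- drain_lever (a joint): Drain valve's lever; value = opening in rad. 0: shut, at a stop, lever square across the pipe, pointing to the unit's +y. 1.571: fully open, at the other stop, lever in line with the pipe, pointing to the unit's -x (over the inlet). Seen from above it opens anticlockwise. Vertical axis; stays where left; friction 0.3 N m throughout (3.5 N when pushed 90 mm out).
- drain_pivot (a point): On the drain lever's vertical pivot axis, at the lever's mid height, 110 mm above the table.
- drain_grip_mid (a point): On the middle line of the drain lever, 90 mm from the pivot, 110 mm above the table; turns with it; its +y points outward along the lever. The lever is a straight level bar, black sleeve 17 mm wide and 17 mm high, from 25 to 130 mm from the pivot; underside 103 mm, top 120 mm above the table.
- gauge_unit: Gauge valve, fixed. Plate 270 x 80 x 8 mm, x -115 to 155 mm; 25 mm steel pipe along x, 55 mm above the table; brass valve body, top 75 mm up. Origin on the table under the lever's pivot; z up; -x to the inlet, which rises from the table 90 mm away; +x to the outlet: a round gauge 72 mm across, dial up, 115 mm away, top 101 mm up.
- gauge_lever (a joint): Gauge valve's lever; value = opening in rad. 0: shut, at a stop, lever square across the pipe, pointing to the unit's +y. 1.571: fully open, at the other stop, lever in line with the pipe, pointing to the unit's -x (over the inlet). Seen from above it opens anticlockwise. Vertical axis; stays where left; friction 0.3 N m throughout (3.5 N when pushed 90 mm out).
- gauge_pivot (a point): On the gauge lever's vertical pivot axis, at the lever's mid height, 110 mm above the table.
- gauge_grip_mid (a point): On the middle line of the gauge lever, 90 mm from the pivot, 110 mm above the table; turns with it; its +y points outward along the lever. The lever is a straight level bar, black sleeve 17 mm wide and 17 mm high, from 25 to 130 mm from the pivot; underside 103 mm, top 120 mm above the table.
- pump_bottle: Bystander: loose white bottle, 64 mm across, 130 mm high; origin under its middle.
- spray_can: Bystander: loose blue can, 52 mm across, 160 mm high; origin under its middle.
- tape_roll: Bystander: loose black tape roll, 70 mm across, 20 mm high, lying beside or under a lever; origin under its middle.
- socket: Bystander: loose steel socket, 24 mm across, 30 mm high, standing beside or under a lever; origin under its middle.
- screwdriver: Bystander: loose screwdriver lying beside the drain unit's plate, under 40 mm high.
- wrench: Bystander: loose wrench lying beside the gauge unit's plate, under 20 mm high.

How it is judged:
On the way, in this order (a step that is already met when the one before it is completed fails the run):
1. the drain valve is shut (value of joint drain_lever below 0.1 rad), for 0.2 s.
2. then the gauge valve is fully open (value of joint gauge_lever above 1.47 rad), for 0.2 s.
At the end, for the whole second after the job is handed in: The drain lever is within 0.1 rad of its shut stop and the gauge lever within 0.1 rad of its open stop (1.47 rad or more), both at rest, and every loose thing is within 30 mm of where it started (value of joint drain_lever below 0.1 rad and value of joint gauge_lever above 1.47 rad and velocity of joint drain_lever between -0.05 and 0.05 rad/s and velocity of joint gauge_lever between -0.05 and 0.05 rad/s and distance of each of pump_bottle, spray_can, tape_roll, socket, screwdriver, wrench from where it was at the start of the episode below 0.03 m); the robot touches nothing.
It fails at once if the gauge valve is opened (past 0.55 rad) while the drain is not shut (over 0.15 rad) (value of joint gauge_lever above 0.55 rad and value of joint drain_lever above 0.15 rad).
It fails at once if a lever is pinched: the fingers press on both of its sides at once (over 2 N each) (contact force between each of drain_lever_c1, drain_lever_c2 and the fingers above 2 N or contact force between each of gauge_lever_c1, gauge_lever_c2 and the fingers above 2 N).
It fails at once if a bystander is lifted or moved by more than 30 mm (distance of any of pump_bottle, spray_can, tape_roll, socket, screwdriver, wrench from where it was at the start of the episode above 0.03 m).
It also fails if it takes over 51 s, if anything falls off the work surface, if the arm or the gripper's body presses on something with over 40 N, if the wrist force passes 120 N, or if a joint passes its speed limit or range.

## Working session

There is one attempt and no reset: what is moved stays moved. The work goes in short steps, Python scripts to look and compute and a tool call to move; the robot and the scene stay as the last step left them, time stands still between calls to the robot, and variables do not carry over. Pictures are saved under pics/ and viewed, at most 10 in all, crops included, and the job is handed in when it is done.

Besides the shell and the picture viewer there is one more tool, called by a JSON object that holds its "name" and its "arguments". carry_out: Moves the arm, as the interface text tells. Its arguments: {"type":"object","properties":{"delta_pos":{"type":"array"},"yaw":{"type":"array"},"jaw":{"type":"number"},"force":{"type":"number"}},"required":["delta_pos","yaw"]}

```bash
mkdir -p pics; cat > h.py <<'E'
import numpy as np, cv2
from rig import robot
def grab(n):
    f=robot.grab_frame(n); np.savez(f'{n}.npz',**f); return f
def pts(f):
    Z=f['range_z']; v,u=np.mgrid[:480,:640]
    x=(u-f['cx'])/f['fx']*Z; y=(v-f['cy'])/f['fy']*Z
    P=np.stack([x,-y,-Z,np.ones_like(Z)],-1)@np.linalg.inv(f['extrinsics']).T
    return P[...,:3]
E
python3 - <<'E'
from h import *
for n in('top','scene'):
    f=grab(n); cv2.imwrite(f'pics/{n}0.png',f['color'])
s=robot.sense(); print(s['time'],s['ee_pos'],s['tcp_rot'],s['finger_gap'])
E
```

```text
0.1 [ 0.18222894 -0.5187246   0.25272941] [ 9.85771623e-01  1.68089173e-01 -9.92290836e-06 -5.81158296e-04] 0.08555033784928225
```

View pics/top0.png

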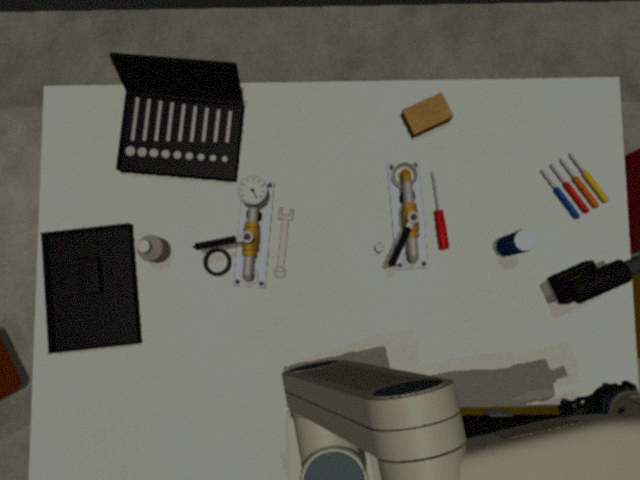

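View pics/scene0.png

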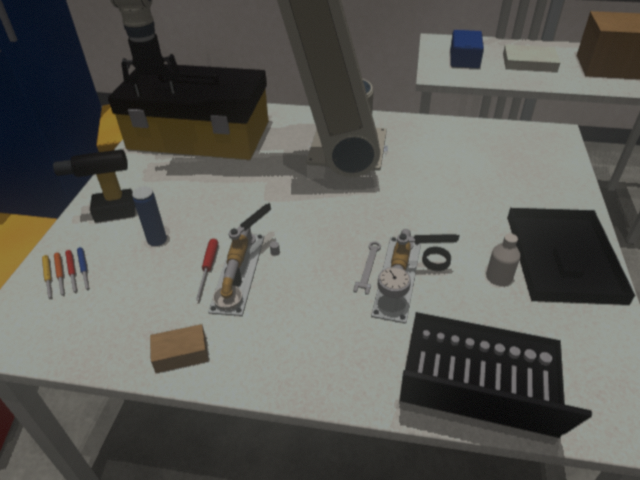

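The top view shows the gauge valve with its pivot near (249,237) and its lever pointing left to (196,246), so nearly shut. The drain valve's pivot is near (411,217), with its lever pointing to (392,264), partly open. The tape roll is at (217,262) and the socket at (378,248). Next I'll measure the levers from depth.

```bash
python3 - <<'E'
from h import *
f=dict(np.load('top.npz')); P=pts(f); g=f['color'].max(2)
print(f['fx'],np.linalg.inv(f['extrinsics'])[:3,3])
for n,(u0,u1,v0,v1) in dict(gauge=(185,262,222,255),drain=(380,425,200,272)).items():
    Q=P[v0:v1,u0:u1].reshape(-1,3); c=g[v0:v1,u0:u1].ravel()
    m=(Q[:,2]>.108)&(Q[:,2]<.135); L=Q[m]
    mu=L.mean(0); d=np.linalg.svd(L[:,:2]-mu[:2])[2][0]; t=(L[:,:2]-mu[:2])@d
    print(n,m.sum(),'mean',mu.round(4),'dir',d.round(3),'ends',(mu[:2]+d*t.min()).round(3),(mu[:2]+d*t.max()).round(3),'z',np.percentile(L[:,2],[5,50,95]).round(4))
    # pipe: z .05-.075
for n,(u,v) in dict(gaugedial=(253,191),gpiv=(249,237),ginlet=(249,278),spout=(403,170),dpiv=(411,217),dinlet=(413,260),bottle=(148,245),can=(528,239),tape=(217,251),socket=(378,248),box=(427,110)).items():
    print(n,P[v,u].round(3))
c=f['color']
a=cv2.resize(c[160:300,180:300],None,fx=5,fy=5,interpolation=2)[:600];cv2.imwrite('pics/g.png',a)
b=np.hstack([cv2.resize(c[150:290,180:275],None,fx=4,fy=4),cv2.resize(c[150:290,365:460],None,fx=4,fy=4)])
cv2.imwrite('pics/gd.png',cv2.convertScaleAbs(b,alpha=1.6))
E
```

```text
620.1371173977036 [ 0.38105028 -0.00411865  1.55918762]
gauge 442 mean [0.5218 0.2507 0.1157] dir [ 0.172 -0.985] ends [0.509 0.323] [0.534 0.184] z [0.1095 0.1156 0.1218]
drain 452 mean [ 0.5245 -0.1694  0.1156] dir [-0.898  0.439] ends [ 0.585 -0.199] [ 0.457 -0.137] z [0.1099 0.1153 0.122 ]
gaugedial [0.641 0.185 0.1  ]
gpiv [0.529 0.191 0.123]
ginlet [0.436 0.2   0.054]
spout [ 0.699 -0.18   0.043]
dpiv [ 0.571 -0.187  0.121]
dinlet [ 0.475 -0.198  0.053]
bottle [0.513 0.427 0.124]
can [ 0.513 -0.444  0.161]
tape [0.507 0.289 0.001]
socket [ 0.507 -0.116  0.025]
box [ 0.852 -0.244  0.04 ]
```

View pics/gd.png

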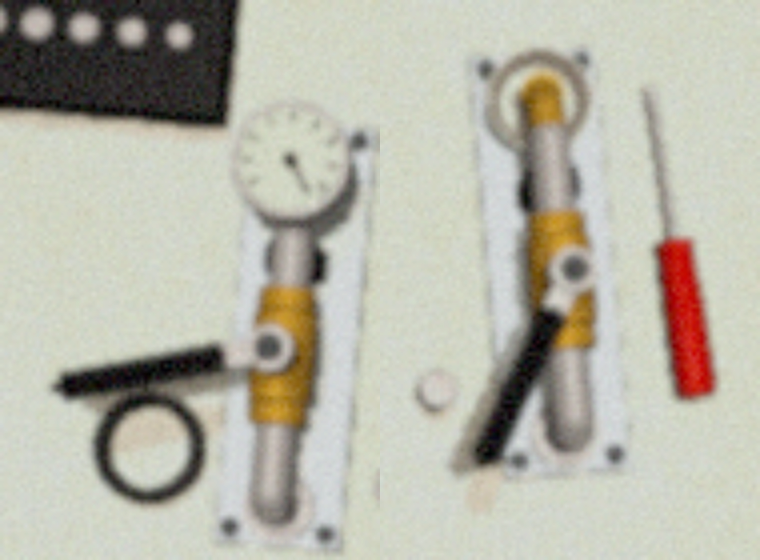

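The drain lever stands at about 154° in world terms, with its pivot at (0.574,-0.194) and its shut position near 94°. The gauge lever is at about 100°, with its pivot at (0.531,0.195) and its open position near 176°. I'll close the jaw and travel to the -x/-y side of the drain lever.

{"name": "carry_out", "arguments": {"delta_pos": [[38,-21,0],[39,-21,0],[39,-21,0],[38,-21,0],[39,-22,0]], "yaw": [0,0,0,0,0], "jaw": 1, "force": 40}}

```text
time: 0.6
ee_pos: [0.33, -0.3535, 0.253]
tcp_rot: [0.986, 0.168, -0.0, -0.0]
contact_force: [0.7, 0.6, 0.3]
finger_gap: 0.0123
grasp_force: 0.0
```

{"name": "carry_out", "arguments": {"delta_pos": [[38,-21,0],[39,-21,0],[39,-21,0],[38,-21,0],[39,-22,0]], "yaw": [0,0,0,0,0]}}

```text
time: 1.1
ee_pos: [0.4771, -0.1894, 0.2531]
tcp_rot: [0.986, 0.168, -0.0, -0.0]
contact_force: [-0.1, -0.9, -0.5]
finger_gap: 0.0001
grasp_force: 0.0
```

{"name": "carry_out", "arguments": {"delta_pos": [[0,0,35],[0,0,35],[0,0,35],[0,0,35],[0,0,0]], "yaw": [0,0,0,0,0]}}

```text
time: 1.6
ee_pos: [0.4739, -0.1895, 0.1094]
tcp_rot: [0.986, 0.168, -0.003, -0.003]
contact_force: [-0.2, 0.4, -0.1]
finger_gap: 0.0002
grasp_force: 0.0
```

```bash
python3 - <<'E'
from h import *
a=grab('top')['color'][150:290,365:460]; b=grab('scene')['color'][140:320,180:320]
im=np.hstack([cv2.resize(a,(380,560)),cv2.resize(b,(420,560))]); cv2.imwrite('pics/d1.png',cv2.convertScaleAbs(im,alpha=1.5))
E
```

```text
(no output)
```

View pics/d1.png

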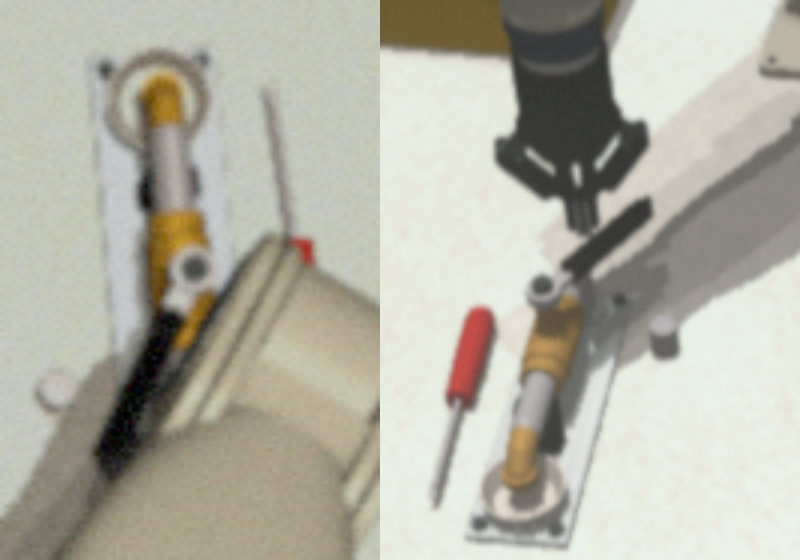

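The fingers stand behind the lever on its inlet side, clear of everything, and the socket is off to the side. I'll sweep along the arc.

{"name": "carry_out", "arguments": {"delta_pos": [[7,-6,0],[7,-6,0],[8,-9,0],[8,-9,0],[0,0,0]], "yaw": [0,0,0,0,0]}}

```text
time: 2.2
ee_pos: [0.4952, -0.1511, 0.1137]
tcp_rot: [0.986, 0.169, 0.0, -0.0]
contact_force: [0.0, 0.8, 0.3]
finger_gap: 0.0003
grasp_force: 0.0
```

{"name": "carry_out", "arguments": {"delta_pos": [[10,-7,0],[10,-7,0],[11,-4,0],[11,-4,0],[0,0,0]], "yaw": [0,0,0,0,0]}}

```text
time: 2.7
ee_pos: [0.5279, -0.1168, 0.113]
tcp_rot: [0.986, 0.169, 0.0, -0.001]
contact_force: [-0.2, -0.4, 0.1]
finger_gap: -0.0
grasp_force: 0.0
```

{"name": "carry_out", "arguments": {"delta_pos": [[6,-1,0],[6,-1,0],[6,0,0],[4,0,0],[0,0,0]], "yaw": [0,0,0,0,0]}}

```text
time: 3.2
ee_pos: [0.5476, -0.1086, 0.1132]
tcp_rot: [0.986, 0.168, 0.0, -0.0]
contact_force: [-0.8, 0.1, 0.2]
finger_gap: -0.0002
grasp_force: 0.2
```

{"name": "carry_out", "arguments": {"delta_pos": [[3,0,0],[3,0,0],[0,0,0]], "yaw": [0,0,0]}}

```text
time: 3.5
ee_pos: [0.5494, -0.1079, 0.113]
tcp_rot: [0.986, 0.167, -0.004, 0.001]
contact_force: [-20.9, -10.3, 7.7]
finger_gap: 0.0002
grasp_force: 10.1
```

```bash
python3 - <<'E'
from h import *
a=grab('top')['color'][150:290,365:460]; b=grab('scene')['color'][140:320,180:320]
im=np.hstack([cv2.resize(a,(380,560)),cv2.resize(b,(420,560))]); cv2.imwrite('pics/d2.png',cv2.convertScaleAbs(im,alpha=1.5))
print(robot.sense()['contact_force'])
E
```

```text
[-19.64114486  -9.14578257   7.1135884 ]
```

View pics/d2.png

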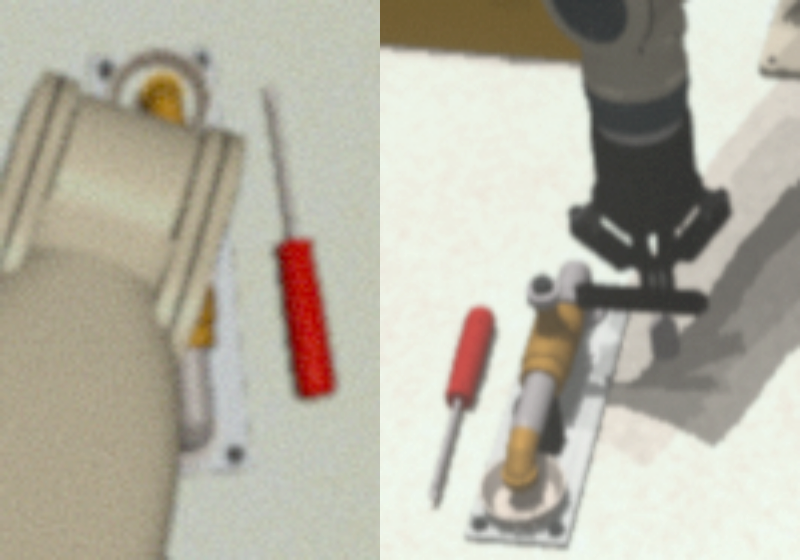

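The lever is square across the pipe, and about 20 N at the finger against 3.5 N of friction means it is on its stop. I'll retreat, rise and turn towards the gauge.

{"name": "carry_out", "arguments": {"delta_pos": [[-15,0,0],[-15,0,0],[0,0,0],[0,0,-45],[0,0,-45]], "yaw": [0,0,0,0,0]}}

```text
time: 4.1
ee_pos: [0.5244, -0.1163, 0.2038]
tcp_rot: [0.986, 0.168, -0.001, -0.001]
contact_force: [1.2, -0.6, 0.1]
finger_gap: -0.0001
grasp_force: 0.0
```

{"name": "carry_out", "arguments": {"delta_pos": [[0,0,-40],[0,0,0],[0,0,0],[0,0,0],[0,0,0]], "yaw": [-8,-8,-8,-8,-8]}}

```text
time: 4.6
ee_pos: [0.5252, -0.1164, 0.2436]
tcp_rot: [0.867, 0.498, 0.001, 0.0]
contact_force: [0.6, 0.3, 0.3]
finger_gap: -0.0
grasp_force: 0.0
```

```bash
python3 - <<'E'
from h import *
from scipy.spatial.transform import Rotation as R
s=robot.sense(); print(s['time'],s['ee_pos'],s['q'])
d=np.array([.553,.290,.253])-s['ee_pos']; print(R.from_quat(s['tcp_rot']).inv().apply(d)*1000, R.from_quat(s['tcp_rot']).as_matrix().round(3))
f=grab('top'); P=pts(f)
Q=P[205:272,375:425].reshape(-1,3); L=Q[(Q[:,2]>.108)&(Q[:,2]<.135)]; mu=L.mean(0); d=np.linalg.svd(L[:,:2]-mu[:2])[2][0]; print(len(L),mu,d)
cv2.imwrite('pics/d3.png',f['color'])
E
```

```text
4.6 [ 0.52524784 -0.11643097  0.24362361] [-3.74658925e-01  2.40198379e-01 -2.82241092e-02  1.30114763e+00
  9.63321510e-04  1.72492482e+00]
[ 364.93166828 -181.06721403   -9.15294324] [[ 0.504  0.863  0.001]
 [ 0.863 -0.504  0.   ]
 [ 0.001  0.001 -1.   ]]
0 [nan nan nan] [1. 0.]<stdin>:6: RuntimeWarning: Mean of empty slice.
  ret = um.true_divide(
```

View pics/d3.png

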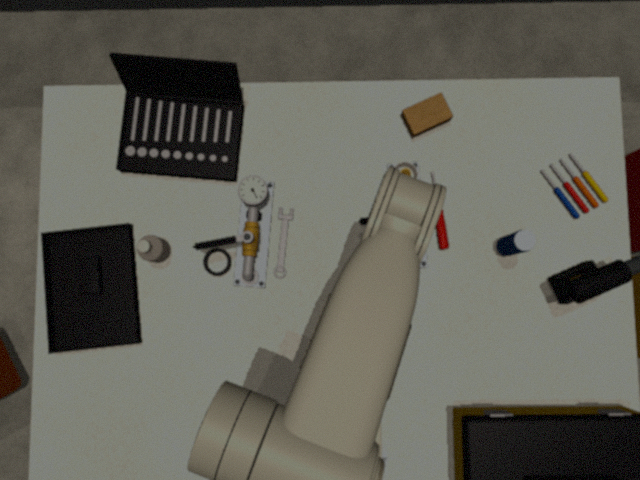

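The arm now hides most of the drain valve, with only the lever tip visible near (363,220). The gauge lever is unmoved. I'll move to the far side (+x) of the gauge lever and re-check the drain from there.

{"name": "carry_out", "arguments": {"delta_pos": [[36,-18,0],[37,-18,0],[37,-18,0],[36,-18,0],[37,-18,0]], "yaw": [0,0,0,0,0]}}

```text
time: 5.15
ee_pos: [0.5406, 0.0886, 0.2436]
tcp_rot: [0.87, 0.494, 0.001, -0.0]
contact_force: [0.8, -0.3, -0.2]
finger_gap: -0.0
grasp_force: 0.0
```

{"name": "carry_out", "arguments": {"delta_pos": [[36,-18,0],[37,-18,0],[37,-18,0],[36,-18,0],[36,-19,0]], "yaw": [0,0,0,0,0]}}

```text
time: 5.65
ee_pos: [0.5549, 0.2919, 0.2434]
tcp_rot: [0.87, 0.494, 0.001, -0.0]
contact_force: [1.1, 0.9, -0.4]
finger_gap: 0.0002
grasp_force: 0.0
```

```bash
python3 - <<'E'
from h import *
s=robot.sense(); print(s['time'],s['ee_pos'],s['contact_force'])
f=grab('top'); P=pts(f)
Q=P[195:272,350:425].reshape(-1,3); L=Q[(Q[:,2]>.108)&(Q[:,2]<.135)]; mu=L.mean(0); d=np.linalg.svd(L[:,:2]-mu[:2])[2][0]; t=(L-mu)[:,:2]@d; print(len(L),mu,d,mu[:2]+d*t.min(),mu[:2]+d*t.max())
# pipe axis drain: z .055-.072 points away from body
for n,b in dict(drain=(160,272,385,425),gauge=(200,285,235,268)).items():
    Q=P[b[0]:b[1],b[2]:b[3]].reshape(-1,3); Q=Q[(Q[:,2]>.045)&(Q[:,2]<.08)]; m=Q.mean(0); print(n,len(Q),m,np.linalg.svd(Q[:,:2]-m[:2])[2][0])
E
```

```text
5.65 [0.55490832 0.29192886 0.2433941 ] [ 1.09432331  0.9468765  -0.38391662]
448 [ 0.56934546 -0.1388058   0.11581256] [-0.06233661  0.99805518] [ 0.57358978 -0.20676058] [ 0.56476949 -0.06554109]
drain 994 [ 0.58202709 -0.19136708  0.06355662] [-0.99805378 -0.06235902]
gauge 884 [0.52551105 0.19513826 0.06455753] [-0.9951539  0.0983296]
```

The drain lever measures exactly square to its pipe. Next I'll descend beside the gauge lever and push it along its arc.

{"name": "carry_out", "arguments": {"delta_pos": [[0,0,33],[0,0,33],[0,0,33],[0,0,32],[0,0,0]], "yaw": [0,0,0,0,0]}}

```text
time: 6.2
ee_pos: [0.5528, 0.2893, 0.1082]
tcp_rot: [0.869, 0.494, -0.003, -0.001]
contact_force: [0.1, -1.8, -0.4]
finger_gap: 0.0001
grasp_force: 0.0
```

{"name": "carry_out", "arguments": {"delta_pos": [[-7,-7,0],[-7,-7,0],[-10,-12,0],[-9,-13,0],[0,0,0]], "yaw": [0,0,0,0,0]}}

```text
time: 6.7
ee_pos: [0.5034, 0.281, 0.1147]
tcp_rot: [0.869, 0.495, 0.002, 0.0]
contact_force: [-0.3, 0.4, 0.4]
finger_gap: -0.0003
grasp_force: 0.0
```

{"name": "carry_out", "arguments": {"delta_pos": [[-13,-9,0],[-14,-9,0],[-11,-3,0],[-10,-2,0],[0,0,0]], "yaw": [0,0,0,0,0]}}

```text
time: 7.2
ee_pos: [0.4597, 0.2508, 0.113]
tcp_rot: [0.869, 0.495, 0.0, -0.0]
contact_force: [0.2, 0.5, -1.0]
finger_gap: -0.0
grasp_force: 0.0
```

{"name": "carry_out", "arguments": {"delta_pos": [[-10,-2,0],[-8,0,0],[-7,1,0],[-5,1,0],[0,0,0]], "yaw": [0,0,0,0,0]}}

```text
time: 7.7
ee_pos: [0.4451, 0.2262, 0.1124]
tcp_rot: [0.869, 0.495, 0.001, -0.001]
contact_force: [3.5, 9.0, -0.5]
finger_gap: 0.0
grasp_force: 4.6
```

{"name": "carry_out", "arguments": {"delta_pos": [[-2,1,0],[-1,1,0],[0,0,0],[0,0,0]], "yaw": [0,0,0,0]}}

```text
time: 8.1
ee_pos: [0.4452, 0.2255, 0.1125]
tcp_rot: [0.868, 0.496, 0.002, -0.004]
contact_force: [1.8, 25.7, -2.6]
finger_gap: -0.0002
grasp_force: 13.0
```

The force has climbed to 26 N with almost no motion, so the lever is on its stop. I'll retreat towards +y, rise, and move clear to check.

{"name": "carry_out", "arguments": {"delta_pos": [[13,-8,0],[13,-8,0],[0,0,0],[0,0,-40],[0,0,-40]], "yaw": [0,0,0,0,0]}}

```text
time: 8.6
ee_pos: [0.4434, 0.252, 0.1922]
tcp_rot: [0.869, 0.495, -0.002, -0.0]
contact_force: [0.6, 0.6, -0.7]
finger_gap: 0.0002
grasp_force: 0.0
```

{"name": "carry_out", "arguments": {"delta_pos": [[0,0,-40],[-40,20,0],[-40,20,0],[-40,20,0],[-40,20,0]], "yaw": [0,0,0,0,0]}}

```text
time: 9.1
ee_pos: [0.4308, 0.0724, 0.2322]
tcp_rot: [0.869, 0.495, -0.0, 0.0]
contact_force: [1.3, -0.0, 0.5]
finger_gap: 0.0001
grasp_force: 0.0
```

{"name": "carry_out", "arguments": {"delta_pos": [[-20,10,0],[0,0,0],[0,0,0]], "yaw": [0,0,0]}}

```text
time: 9.4
ee_pos: [0.4298, 0.0513, 0.2322]
tcp_rot: [0.869, 0.494, -0.0, -0.0]
contact_force: [0.5, 0.9, -0.8]
finger_gap: 0.0
grasp_force: 0.0
```

```bash
python3 - <<'E'
from h import *
s=robot.sense(); print(s['time'],s['ee_pos'],s['contact_force'])
f=grab('top'); P=pts(f)
for b in ((195,272,350,425),(215,310,185,275)):
    Q=P[b[0]:b[1],b[2]:b[3]].reshape(-1,3); L=Q[(Q[:,2]>.108)&(Q[:,2]<.135)]; mu=L.mean(0); d=np.linalg.svd(L[:,:2]-mu[:2])[2][0]; print(len(L),mu,d,np.degrees(np.arctan2(d[1],d[0]))%180)
cv2.imwrite('pics/e.png',f['color'])
E
```

```text
9.4 [0.42984051 0.05128991 0.23218115] [ 0.51648185  0.89742128 -0.78885489]
452 [ 0.56954678 -0.13965062  0.11548342] [-0.05962528  0.99822083] 93.41830441123811
452 [0.47565474 0.20154564 0.11569936] [-0.99597182  0.08966682] 174.85556002498438
```

View pics/e.png

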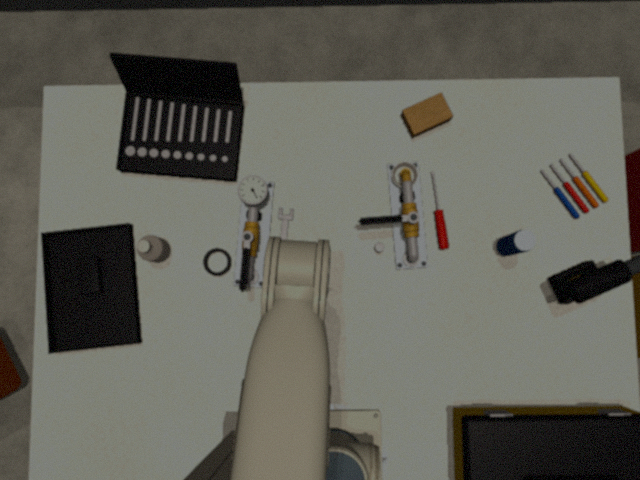

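The picture shows the gauge lever in line with its pipe, its tip at (245,287), measured at 174.9° against a pipe at 174.4°. The drain lever is square, its tip at (362,221). The loose things are where they were, though the arm partly hides the wrench.

```bash
python3 -c "
from rig import robot
print(robot.sign_off())"
```

```text
the job is handed in; nothing more can be done
None
```

The drain valve was shut first and the gauge valve then fully opened, each pushed against its stop; no loose thing looked disturbed (the arm partly hid the wrench in the last picture), and the job is handed in with no verdict shown.

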